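# Switch on the lamp supply at its guarded toggle

## Robot

A 6-joint arm with a two-finger parallel gripper is mounted at the origin on a cart in front of the work surface, level with it; the furniture and walls round the work are solid. World frame = base frame: x ahead of the robot, y to its left, z up, the work surface at z = 0. Lengths are in m, angles in rad, forces in N, time in s.
With the tool pointing down it reaches from about 0.275 to 0.825 m from the base axis. Payload 5.2 kg.
Tool frame: the origin (TCP) lies midway between the tips of the shut fingers; the grasp point (between the pads) lies 19 mm behind it (arm.grasp_offset is the distance from the TCP to the grasp point, in m); z points along the fingers, y is the direction in which the jaws open and shut (so a half turn about z gives the same grasp; the last joint's range is limited). The gripper opens to 93 mm and grips with 3 to 60 N. Pads are 15 mm wide; open, the fingers measure 128 mm over their backs; the gripper's body (75 mm by 188 mm) begins 65 mm behind the grasp point.
Start: joints at [-1.444, 0.259, 1.535, -0, 1.348, -0.203], TCP at [0.178, -0.52, 0.219] pointing down, gripper open.
Joint ranges: [-3.14, 3.14], [-0.91, 2.08], [0.19, 2.58], [-1.22, 4.36], [0.22, 2.71], [-3.12, 3.12]. Speed limits (rad/s): [2.57, 2.57, 3.14, 3.14, 3.14, 3.14].

## Interface

Orientations are given as a rotation vector (axis times angle).
In Python, from station import arm, eyes gives the robot as it stands. The module is installed in compiled form; this text tells all that it offers.
- The arm moves only by the tool play_rows, never from a script. Its argument "steps" is a list of rows, each a list of 5 numbers: the shift along the tool's x, y, z in mm, then the turn about the tool's z in rad, then the finger opening in mm, from 0 to 93. A call has 1 to 8 rows; each row shifts and turns the pose as measured when the row begins, along the tool's axes as they then stand; what a row does not reach is not made up. A row lasts 1/12 s, in which the tool goes at most 41.7 mm and 7.16 degrees, less where a joint would pass 70% of its speed; a pose out of reach is approached as far as the arm can. A call with a gripper value outside its range is refused whole. The fingers move at their own pace and stop on an object; "newtons" is the grip in N (left out, the last holds). Time passes only in rows, so rows that do not move let the fingers close. It gives the time, the measured TCP pose, the force and the opening at its end, in the units of the state.
- arm.sense(): the state, without advancing time (a new reading comes with each control period).
- eyes.capture(name): name is "scene" or "top" or "wrist"; returns a dict with "img" (384x512x3 uint8, red, green, blue), "fx", "fy", "cx", "cy" (pixels), "eye" and "attitude" of the camera in the world. Camera axes: x right, y up, looking along -z (the intrinsics and any distortion apply to the point x, -y, -z); pixel columns grow to the right and rows downward; lengths in m; the calibration is good to about 2 mm. A picture is of the moment at which its call begins. There is no depth.
- arm.close_job(): hands the job in, once; it reports no verdict.
The state is a dict: "t": time; "q": joint angles; "joint_velocities": joint speeds; "tau": joint torques, N m; "tool_pos": TCP position; "orientation": TCP orientation; "contact_force": force on the tool from outside, world axes, zero at the start; "moment": the same for the moment, N m; "opening": finger opening in m.
Only numpy, scipy, OpenCV 4.12 (cv2) and the standard library are available. Lean on these libraries where they do the work, as an engineer would, in place of code of your own. Each camera call takes 0.05 s, during which the arm holds its last target. There are 200 camera calls.

## Task

Switch on the lamp supply: with a fingertip, lift the hinged guard on the grey box right back until it stands open, push the toggle beneath it all the way over to the rear, then tip the guard forward again so that it drops shut over the switch. Leave the unguarded toggle as it is, do not shove or lift the box, be gentle with the guard and toggle, and do not disturb the small things standing round the box.

Things in the scene. Friction and masses are not known exactly. Their poses are not given: they have to be found in the camera images.
- supply_box: Grey lamp-supply box with aluminium top panel, 140 (x) x 180 (y) x 60 mm tall, 1.8 kg, loose on rubber feet on the worktop. Origin: centre of its underside; x points from its front (robot's side) to its rear, y to its left seen from the front, z up. On the panel: a toggle under a hinged guard at y = +40 mm, a plain toggle at y = -50 mm, a low fuse cap and pilot lens (to 9 mm) behind.
- guard (a joint): Hinge of the black guard (upside-down channel 38 mm wide, walls 3 mm, 60 g) over the left toggle, rad: 0 shut, 1.75 leaning back on its stop. Swings freely: below about 1.3 it falls shut by itself, above that it falls back and stays open. Under 5 N moves it. Axis along the box's y. Shut, the roof's underside is 16 mm above the axis, and the cheeks reach 6 mm below it.
- guard_lip (a point): Middle of the guard roof's front edge, on its underside, 83 mm forward of the hinge axis; moves with the guard. Shut: box x = -58, y = +40, z = +96 mm, 36 mm above the panel. The front 14 mm of the roof juts out beyond the cheeks as a lip under which a fingertip fits; the channel is open in front.
- guard_hinge (a point): On the guard's hinge axis, mid-width: box x = +25, y = +40, z = +80 mm. The hinge bracket is 45 mm wide and reaches no higher than 85 mm above the worktop.
- toggle (a joint): The toggle under the guard, in rad: 0 = off, leaning 0.4 rad to the front; 0.8 = on, leaning 0.4 rad to the rear. It stays where it is left; about 1.5 N at its tip moves it. Pivot at box x = -15, y = +40, z = +64 mm.
- toggle_tip (a point): Near the rounded tip of that steel bat toggle (8 mm thick, 29 mm long), 27 mm from its pivot; 89 mm above the worktop when off or on.
- plain_toggle (a joint): The unguarded toggle on the right of the panel, same make, 0 = off; to be left at 0.
- plain_toggle_tip (a point): Near the tip of the unguarded toggle, 27 mm from its pivot at box x = -15, y = -50, z = +64 mm.
- spare_eyepiece: Black microscope eyepiece, 34 mm across, 51 mm tall, loose, standing on the worktop left of the box. Origin: centre of its underside.
- objective_can: Black can with a grey knurled lid, 37 mm across, 54 mm tall, loose, right of the box. Origin: centre of its underside.
- usb_stick: USB stick, 17 x 48 x 8 mm, loose, lying in front of the box's right part. Origin: centre of its underside.
Things that resemble listed ones, but are neither listed nor needed, are in the scene too. Several things have the shape of the supply_box; the one meant has the colours described above.

How it is judged:
By the outcome, as a careful person would: the job done as asked, in the order asked, and still so for the second after the job is handed in, with the robot touching nothing.
It also fails if it takes over 51 s, if anything falls off the work surface, if the arm or the gripper's body presses on something with over 40 N, if the wrist force passes 120 N, or if a joint passes its speed limit or range.

## Working session

There is one attempt and no reset: what is moved stays moved. The work goes in short steps, Python scripts to look and compute and a tool call to move; the robot and the scene stay as the last step left them, time stands still between calls to the robot, and variables do not carry over. Pictures are saved under pics/ and viewed, about 8 in all and at most 12, crops included, and the job is handed in when it is done.

Besides the shell and the picture viewer there is one more tool, called after "Request:" in YAML: its name, and indented under it one key for each argument. play_rows: Moves the arm, as the interface text tells. Its arguments: {"type":"object","properties":{"steps":{"type":"array"},"newtons":{"type":"number"}},"required":["steps"]}

```bash
mkdir -p pics; cat > h.py <<'E'
import numpy as np, cv2
from scipy.spatial.transform import Rotation as R
from station import arm, eyes
def att(c):
    a=np.array(c["attitude"],float)
    return a if a.shape==(3,3) else R.from_rotvec(a).as_matrix()
def ray(c,u,v):
    d=np.array([(u-c["cx"])/c["fx"],-(v-c["cy"])/c["fy"],-1.])
    return np.array(c["eye"]),att(c)@d
def onz(c,u,v,z):
    e,d=ray(c,u,v); return e+d*(z-e[2])/d[2]
def proj(c,p):
    q=att(c).T@(np.array(p)-c["eye"]); return c["cx"]+c["fx"]*q[0]/-q[2], c["cy"]-c["fy"]*q[1]/-q[2]
def tri(c1,p1,c2,p2):
    e1,d1=ray(c1,*p1);e2,d2=ray(c2,*p2)
    s=np.linalg.lstsq(np.c_[d1,-d2],e2-e1,rcond=None)[0]
    a=e1+s[0]*d1;b=e2+s[1]*d2
    return (a+b)/2,np.linalg.norm(a-b)
def save(c,n): cv2.imwrite("pics/"+n,c["img"][:,:,::-1])
E
python3 - <<'E'
from h import *
import pickle
s=arm.sense();print(s)
C={}
for n in("scene","top"):
    c=eyes.capture(n);C[n]=c
    print({k:v for k,v in c.items() if k!="img"})
pickle.dump(C,open("c0.pkl","wb"))
im=np.hstack([C["scene"]["img"],C["top"]["img"]])
save(C["scene"],"s0.png");save(C["top"],"t0.png")
E
```

```text
{'t': 0.0, 'q': array([-1.44382099e+00,  2.59310362e-01,  1.53602599e+00,  1.81548473e-05,
        1.34798775e+00, -2.02819749e-01]), 'joint_velocities': array([ 0.00075776,  0.0004797 , -0.00163345,  0.00043766,  0.00128554,
        0.00046738]), 'tau': array([-1.87334547e-05, -4.37307465e+01, -2.84002519e+01,  7.20055075e-02,
        4.12181381e-02, -1.38065197e-04]), 'tool_pos': array([ 0.1780687 , -0.51983223,  0.21785817]), 'orientation': array([-3.09727247e+00, -5.15406267e-01, -1.30829605e-04]), 'contact_force': array([-0.29779739,  0.28815698, -0.46576489]), 'moment': array([ 0.01338486, -0.0480492 ,  0.01393072]), 'opening': 0.09325347340929784}
{'fx': 467.26153346879175, 'fy': 467.26153346879175, 'cx': 246.2175509621114, 'cy': 187.085037273119, 'eye': array([0.2330999 , 0.70706528, 0.57906475]), 'attitude': array([ 0.27494313, -1.31016762, -2.40768145])}
{'fx': 376.31786997474336, 'fy': 376.31786997474336, 'cx': 250.0608532008278, 'cy': 185.67104901554546, 'eye': array([0.45518748, 0.04176037, 0.93556858]), 'attitude': array([ 0.03847851, -0.09325354, -1.54499449])}
```

View pics/s0.png

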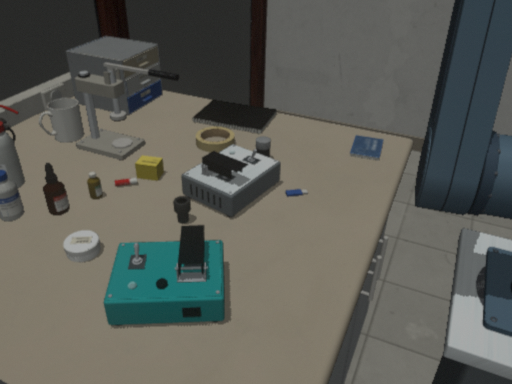

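View pics/t0.png

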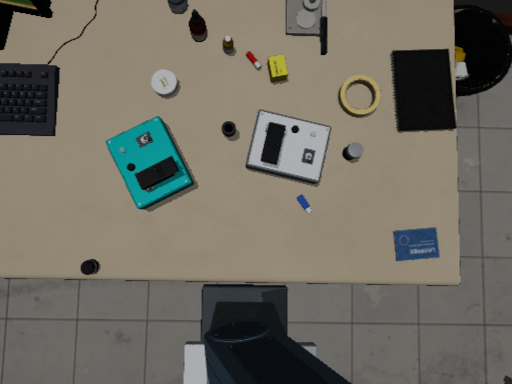

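The scene view shows the grey box at about (232,178) and a teal decoy at (168,280). In the top view the grey box is at (289,147), its guard at (272,143), the plain toggle at (308,156), the eyepiece at (229,129), the can at (352,151) and the USB stick at (304,203).

```bash
python3 - <<'E'
from h import *
import pickle
C=pickle.load(open("c0.pkl","rb"))
a=C["top"]["img"][95:215,210:370];b=C["scene"]["img"][130:220,165:315]
a=cv2.resize(a,(800,600),interpolation=cv2.INTER_CUBIC)
cv2.imwrite("pics/t0c.png",a[:,:,::-1])
b=cv2.resize(b,(800,480),interpolation=cv2.INTER_CUBIC)
cv2.imwrite("pics/s0c.png",b[:,:,::-1])
t=C["top"];hsv=cv2.cvtColor(t["img"],cv2.COLOR_RGB2HSV)
m=((hsv[...,1]<40)&(hsv[...,2]>110)).astype(np.uint8)
m[:, :235]=0;m[:,340:]=0;m[:100]=0;m[190:]=0
cs,_=cv2.findContours(m,cv2.RETR_EXTERNAL,cv2.CHAIN_APPROX_NONE)
k=max(cs,key=cv2.contourArea);r=cv2.minAreaRect(k);bp=cv2.boxPoints(r);print(r,bp)
P=np.array([onz(t,u,v,.06) for u,v in bp]);print(P.round(4),P.mean(0));print(np.linalg.norm(np.diff(P,axis=0),axis=1))
E
```

```text
((288.85736083984375, 144.73114013671875), (73.00628662109375, 56.11463165283203), 13.240520477294922) [[246.89833 163.68196]
 [259.75082 109.05901]
 [330.8164  125.78032]
 [317.9639  180.40326]]
[[ 0.581   0.0206  0.06  ]
 [ 0.7129 -0.0069  0.06  ]
 [ 0.6779 -0.1775  0.06  ]
 [ 0.5461 -0.1477  0.06  ]] [ 0.62947734 -0.07788101  0.06      ]
[0.13471558 0.17421116 0.13516249]
```

View pics/t0c.png

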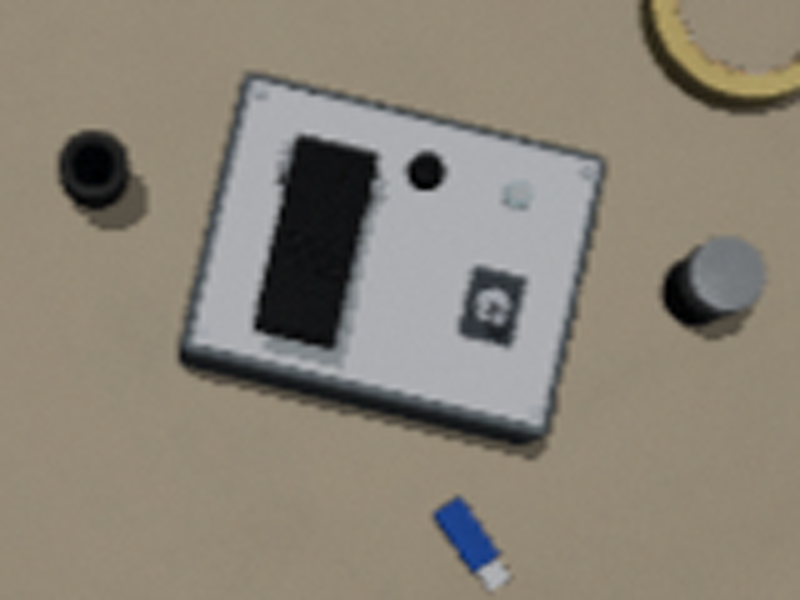

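View pics/s0c.png

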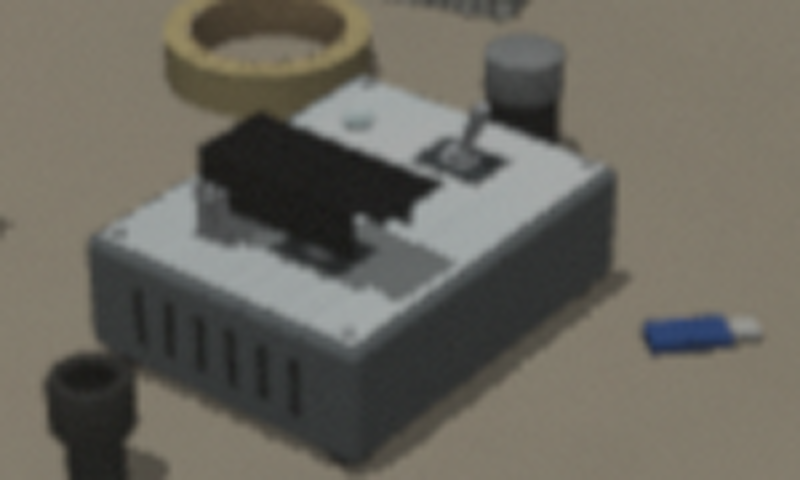

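```bash
cat >> h.py <<'E'
def box2w(o,yaw,p):
    c,s=np.cos(yaw),np.sin(yaw);return np.array([o[0]+c*p[0]-s*p[1],o[1]+s*p[0]+c*p[1],p[2]])
def to_tool(target,yaw=None):
    s=arm.sense();M=R.from_rotvec(s["orientation"]).as_matrix()
    d=M.T@(np.array(target)-s["tool_pos"])*1000
    tx=np.arctan2(M[1,0],M[0,0])
    print("tool shift mm",d.round(1),"turn",None if yaw is None else round(-(yaw-tx),3),"tcp",s["tool_pos"].round(4),"F",s["contact_force"].round(2),"open",round(s["opening"]*1000,1),"t",round(s["t"],2))
E
python3 - <<'E'
from h import *
import pickle
C=pickle.load(open("c0.pkl","rb"));t,s=C["top"],C["scene"]
T=lambda u,v:(210+u/5-.4,95+v/5-.4); S=lambda u,v:(165+u*150/800-.4,130+v*90/480-.4)
for n,a,b in [("FL",T(190,347),S(355,345)),("RL",T(248,78),S(97,237)),("FR",T(545,432),S(612,170)),("lipR",T(333,347),S(438,185)),("roofRearR",T(377,153),S(262,115))]:
    p,e=tri(t,a,s,b);print(n,p.round(4),round(e,4))
o,y=(.6295,-.0779),-.204
for n,p in [("lip",(-58,40,99)),("hinge",(25,40,85)),("FL",(-70,90,60)),("ptog",(-25,-50,89))]:
    w=box2w(o,y,np.array(p)/1000);print(n,w.round(4),np.round(proj(t,w),1),np.round(proj(s,w),1))
w=box2w(o,y,(-.050,.040,.2));to_tool(w,y)
E
```

```text
FL [0.5797 0.0187 0.0608] 0.001
RL [ 0.7083 -0.0064  0.0601] 0.0037
FR [ 0.5439 -0.15    0.0577] 0.0022
lipR [ 0.576  -0.0449  0.0974] 0.0017
roofRearR [ 0.6642 -0.0639  0.0977] 0.0045
lip [ 0.5808 -0.027   0.099 ] [268.5 161.9] [240.4 167. ]
hinge [ 0.6621 -0.0438  0.085 ] [275.9 128.1] [209.2 160.5]
FL [0.5792 0.0244 0.06  ] [245.2 164.4] [229.9 196.1]
ptog [ 0.5949 -0.1218  0.089 ] [309.6 157.6] [253.2 149.7]
tool shift mm [ 547.5 -331.8   18.6] turn 0.534 tcp [ 0.1781 -0.5199  0.2179] F [-0.17 -0.08  0.16] open 92.9 t 0.1
```

Request:
play_rows:
  steps:
    - [33,-20,0,0,70]
    - [33,-20,0,0,70]
    - [33,-20,0,0,70]
    - [33,-20,0,0,70]
    - [33,-20,0,0,70]
    - [33,-20,0,0,70]
    - [33,-20,0,0,70]
    - [33,-20,0,0,70]
  newtons: 3

```text
t: 0.77
tool_pos: [0.3776, -0.2793, 0.2137]
orientation: [-3.097, -0.492, 0.005]
contact_force: [0.3, -0.1, 0.7]
opening: 0.0703
```

Request:
play_rows:
  steps:
    - [30,-18,0,0.1,70]
    - [30,-18,0,0.1,70]
    - [30,-18,0,0.1,70]
    - [30,-18,0,0.1,70]
    - [20,-10,0,0.1,70]
    - [0,0,0,0,70]

```text
t: 1.27
tool_pos: [0.5115, -0.1671, 0.2122]
orientation: [-3.117, 0.317, 0.01]
contact_force: [0.1, -0.7, 0.5]
opening: 0.07
```

```bash
python3 - <<'E'
from h import *
to_tool(box2w((.6295,-.0779),-.204,(-.050,.040,.2)),-.204)
E
```

```text
tool shift mm [  47.8 -151.1   13.1] turn 0.002 tcp [ 0.5115 -0.1671  0.2122] F [ 0.07 -0.7   0.46] open 70.0 t 1.27
```

Request:
play_rows:
  steps:
    - [6,-19,0,0,70]
    - [6,-19,0,0,70]
    - [6,-19,0,0,70]
    - [6,-19,0,0,70]
    - [6,-19,0,0,70]
    - [6,-19,0,0,70]
    - [6,-19,0,0,70]
    - [0,0,0,0,70]

```text
t: 1.93
tool_pos: [0.5767, -0.0416, 0.2082]
orientation: [-3.118, 0.298, 0.027]
contact_force: [-0.4, 0.0, 0.3]
opening: 0.0699
```

```bash
python3 - <<'E'
from h import *
to_tool(box2w((.6295,-.0779),-.204,(-.050,.040,.2)),-.204)
c=eyes.capture("wrist");save(c,"w1.png");print(c["eye"],c["fx"])
import pickle;pickle.dump(c,open("w1.pkl","wb"))
o,y=(.6295,-.0779),-.204
for n,p in [("lipL",(-58,59,99)),("lipR",(-58,21,99)),("FL",(-70,90,60)),("FR",(-70,-90,60)),("ptog",(-25,-50,89))]:
    w=box2w(o,y,np.array(p)/1000);print(n,np.round(proj(c,w),1))
E
```

```text
tool shift mm [  9.4 -15.    8.2] turn 0.014 tcp [ 0.5767 -0.0416  0.2082] F [-0.42  0.04  0.35] open 69.9 t 1.93
[ 0.66200936 -0.05914921  0.37150907] 336.01012882711933
lipL [213.3 191.3]
lipR [258. 192.]
FL [186.5 190.5]
FR [371.7 193.5]
ptog [342.5 152.6]
```

View pics/w1.png

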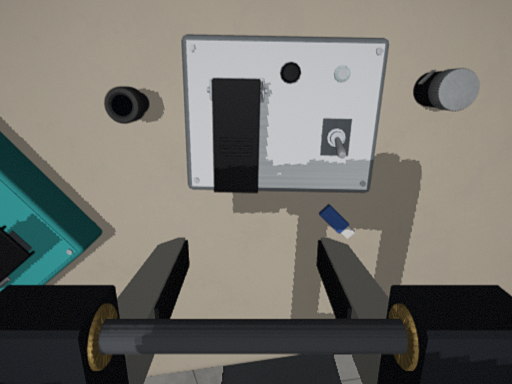

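The wrist view shows the guard's front corners at about (214,192) and (259,192), and the box's front corners at (188,190) and (371,192). They match the projected box pose to about 1 px. The fingers are clear, so I'm moving over the lip to pinch it lightly with the fingertips.

Request:
play_rows:
  steps:
    - [6,-8,0,0.014,70]
    - [6,-8,0,0,70]
    - [0,0,0,0,70]

```text
t: 2.23
tool_pos: [0.5891, -0.032, 0.2072]
orientation: [-3.119, 0.318, 0.033]
contact_force: [-0.5, 0.8, -0.8]
opening: 0.0696
```

```bash
python3 - <<'E'
from h import *
to_tool(box2w((.6295,-.0779),-.204,(-.048,.040,.086)),-.204)
E
```

```text
tool shift mm [  3.5  -2.8 121.1] turn 0.001 tcp [ 0.5891 -0.032   0.2072] F [-0.48  0.83 -0.8 ] open 69.6 t 2.23
```

Request:
play_rows:
  steps:
    - [1,-1,17,0,70]
    - [1,-1,17,0,70]
    - [1,-1,17,0,70]
    - [0,0,17,0,70]
    - [0,0,17,0,70]
    - [0,0,17,0,70]
    - [0,0,0,0,70]

```text
t: 2.82
tool_pos: [0.5889, -0.0367, 0.1028]
orientation: [-3.124, 0.315, 0.03]
contact_force: [-1.2, -0.2, -1.2]
opening: 0.0702
```

```bash
python3 - <<'E'
from h import *
to_tool(box2w((.6295,-.0779),-.204,(-.048,.040,.086)),-.204)
E
```

```text
tool shift mm [ 0.5 -7.9 16.7] turn 0.003 tcp [ 0.5889 -0.0367  0.1028] F [-1.18 -0.23 -1.16] open 70.2 t 2.82
```

Request:
play_rows:
  steps:
    - [0,-4,6,0,70]
    - [0,-4,6,0,70]
    - [0,0,5,0,70]
    - [0,0,0,0,70]

```text
t: 3.15
tool_pos: [0.5904, -0.0305, 0.0862]
orientation: [-3.124, 0.317, 0.028]
contact_force: [-0.3, 1.0, 0.3]
opening: 0.0701
```

```bash
python3 - <<'E'
from h import *
to_tool(box2w((.6295,-.0779),-.204,(-.048,.040,.086)),-.204)
E
```

```text
tool shift mm [-0.1 -1.5  0.2] turn 0.002 tcp [ 0.5904 -0.0305  0.0862] F [-0.26  0.96  0.27] open 70.1 t 3.15
```

Now I close gently at 3 N, stepping the opening down so the fingers arrive slowly.

Request:
play_rows:
  steps:
    - [0,-1,0,0,50]
    - [0,0,0,0,44]
    - [0,0,0,0,41]
    - [0,0,0,0,39]
    - [0,0,0,0,37]
    - [0,0,0,0,35]
    - [0,0,0,0,34]
    - [0,0,0,0,34]
  newtons: 3

```text
t: 3.82
tool_pos: [0.5925, -0.0288, 0.0891]
orientation: [-3.124, 0.315, 0.02]
contact_force: [0.6, 0.6, -0.1]
opening: 0.0379
```

```bash
python3 - <<'E'
from h import *
to_tool(box2w((.6295,-.0779),-.204,(-.048,.040,.086)),-.204)
# arc of grip point about hinge: fixed TCP offset above guard pt
M=R.from_rotvec(arm.sense()["orientation"]).as_matrix()
r=np.array([-73,13.])
p0=r
for th in np.arange(.1,1.8,.1):
    c,s=np.cos(th),np.sin(th);p=np.array([r[0]*c+r[1]*s,-r[0]*s+r[1]*c]);d=p-p0;p0=p
    print(round(th,1),"tool x %.1f z %.1f"%(d[0],-d[1]), "abs",p.round(0))
E
```

```text
tool shift mm [-1.8  0.6  3.1] turn 0.003 tcp [ 0.5925 -0.0288  0.0891] F [ 0.57  0.6  -0.13] open 37.9 t 3.82
0.1 tool x 1.7 z -7.2 abs [-71.  20.]
0.2 tool x 2.4 z -7.0 abs [-69.  27.]
0.3 tool x 3.1 z -6.7 abs [-66.  34.]
0.4 tool x 3.7 z -6.4 abs [-62.  40.]
0.5 tool x 4.3 z -6.0 abs [-58.  46.]
0.6 tool x 4.9 z -5.5 abs [-53.  52.]
0.7 tool x 5.5 z -5.0 abs [-47.  57.]
0.8 tool x 5.9 z -4.5 abs [-42.  61.]
0.9 tool x 6.3 z -3.8 abs [-35.  65.]
1.0 tool x 6.7 z -3.2 abs [-29.  68.]
1.1 tool x 7.0 z -2.5 abs [-22.  71.]
1.2 tool x 7.2 z -1.8 abs [-14.  73.]
1.3 tool x 7.3 z -1.1 abs [-7. 74.]
1.4 tool x 7.4 z -0.3 abs [ 0. 74.]
1.5 tool x 7.4 z 0.4 abs [ 8. 74.]
1.6 tool x 7.3 z 1.1 abs [15. 73.]
1.7 tool x 7.2 z 1.9 abs [22. 71.]
```

Request:
play_rows:
  steps:
    - [2,0,-7,0,34]
    - [2,0,-7,0,34]
    - [3,0,-7,0,34]
    - [4,0,-6,0,34]
    - [0,0,0,0,34]

```text
t: 4.23
tool_pos: [0.6055, -0.0315, 0.1191]
orientation: [-3.124, 0.316, 0.018]
contact_force: [1.3, -0.2, -1.3]
opening: 0.0379
```

```bash
python3 - <<'E'
from h import *
y=-.204;o=(.6295,-.0779)
to_tool(box2w(o,y,(.025-.062,.040,.080+.034)),y)
c=eyes.capture("scene");a=c["img"][100:230,150:330]
cv2.imwrite("pics/s2.png",cv2.resize(a,(800,578),interpolation=cv2.INTER_CUBIC)[:,:,::-1])
E
```

```text
tool shift mm [-4.   0.5  5.2] turn 0.003 tcp [ 0.6055 -0.0315  0.1191] F [ 1.3  -0.19 -1.29] open 37.9 t 4.23
```

View pics/s2.png

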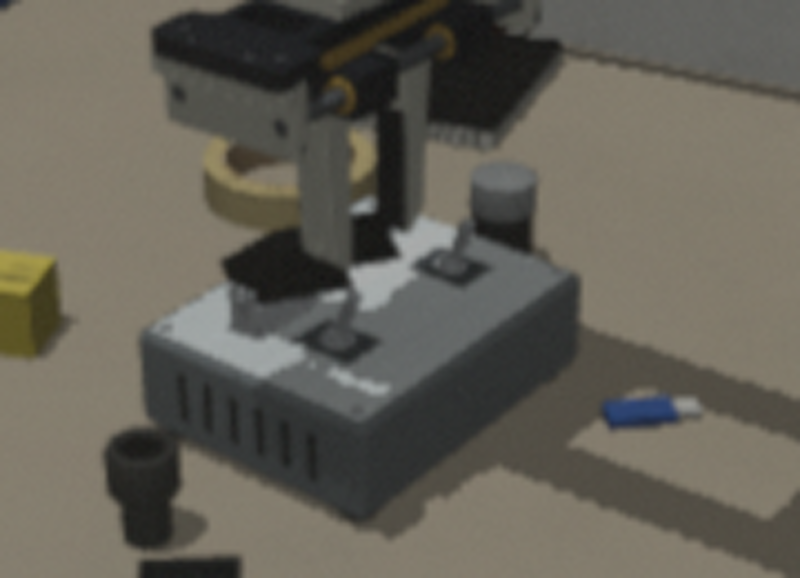

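The scene view shows the guard raised about 0.45 rad between the fingers, with the toggle free underneath at (345,305). The other objects are undisturbed. I'll carry on along the arc.

Request:
play_rows:
  steps:
    - [5,0,-6,0,34]
    - [5,0,-5,0,34]
    - [6,0,-5,0,34]
    - [6,0,-4,0,34]
    - [0,0,0,0,34]

```text
t: 4.7
tool_pos: [0.6286, -0.0364, 0.1396]
orientation: [-3.125, 0.316, 0.021]
contact_force: [0.0, 0.1, -1.3]
opening: 0.0375
```

```bash
python3 - <<'E'
from h import *
y=-.204;o=(.6295,-.0779)
to_tool(box2w(o,y,(.025-.035,.040,.080+.065-.007)),y)
E
```

```text
tool shift mm [-0.7  0.4  1.6] turn 0.003 tcp [ 0.6286 -0.0364  0.1396] F [ 0.02  0.14 -1.32] open 37.5 t 4.7
```

Request:
play_rows:
  steps:
    - [6,0,-2,0,34]
    - [7,0,-2,0,34]
    - [7,0,-1,0,34]
    - [7,0,-1,0,34]
    - [7,0,0,0,34]
    - [7,0,0,0,34]
    - [0,0,0,0,34]

```text
t: 5.28
tool_pos: [0.673, -0.0458, 0.1456]
orientation: [-3.125, 0.316, 0.023]
contact_force: [0.3, 0.9, 2.6]
opening: 0.038
```

```bash
python3 - <<'E'
from h import *
y=-.204;o=(.6295,-.0779)
to_tool(box2w(o,y,(.025+.015,.040,.080+.073-.007)),y)
E
```

```text
tool shift mm [ 3.9  0.3 -0.5] turn 0.003 tcp [ 0.673  -0.0458  0.1456] F [0.35 0.94 2.6 ] open 38.0 t 5.28
```

Request:
play_rows:
  steps:
    - [5,0,1,0,34]
    - [4,0,1,0,34]
    - [0,0,0,0,40]
    - [0,0,0,0,48]
    - [0,0,0,0,60]
    - [0,0,0,0,70]

```text
t: 5.78
tool_pos: [0.6827, -0.0479, 0.1421]
orientation: [-3.125, 0.315, 0.025]
contact_force: [-0.2, 0.3, -0.0]
opening: 0.0559
```

Request:
play_rows:
  steps:
    - [0,0,-12,0,70]
    - [0,0,-20,0,70]
    - [0,0,-20,0,70]
    - [0,0,-20,0,70]
    - [-15,0,-15,0,70]
    - [-20,0,0,0,70]
    - [-20,0,0,0,70]
    - [-20,0,0,0,50]

```text
t: 6.45
tool_pos: [0.6104, -0.0336, 0.2401]
orientation: [3.125, -0.317, -0.019]
contact_force: [-0.2, -0.2, 0.2]
opening: 0.0669
```

```bash
python3 - <<'E'
from h import *
y=-.204;o=(.6295,-.0779)
to_tool(box2w(o,y,(-.060,.040,.2)),y)
c=eyes.capture("scene");a=c["img"][70:230,150:330]
cv2.imwrite("pics/s3.png",cv2.resize(a,(675,600),interpolation=cv2.INTER_CUBIC)[:,:,::-1])
E
```

```text
tool shift mm [-31.8  -0.6  40.5] turn 0.002 tcp [ 0.6104 -0.0336  0.2401] F [-0.22 -0.19  0.17] open 66.9 t 6.45
```

View pics/s3.png

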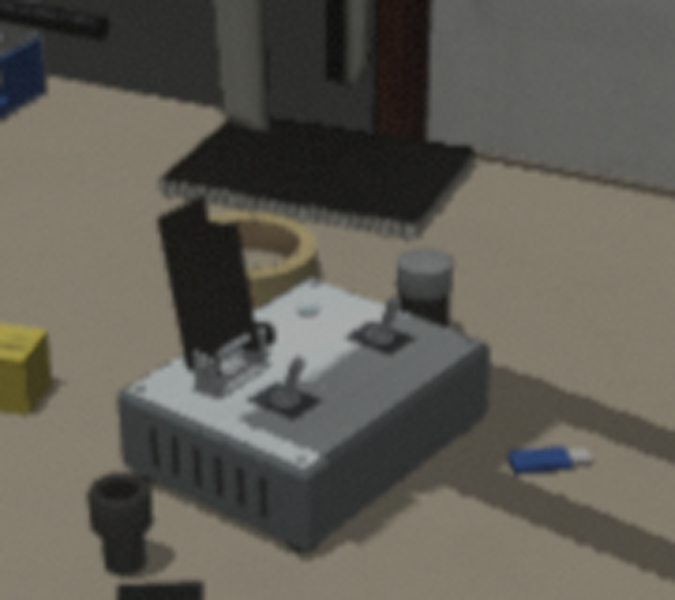

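The guard stands open, leaning back around (210,290), and both toggles still lean forward. Next I shut the fingers and come down in front of the guarded toggle.

Request:
play_rows:
  steps:
    - [-11,0,0,0,0]
    - [-11,0,0,0,0]
    - [-11,0,10,0,0]
    - [0,0,15,0,0]
    - [0,0,15,0,0]
    - [0,0,0,0,0]
    - [0,0,0,0,0]
    - [0,0,0,0,0]

```text
t: 7.17
tool_pos: [0.573, -0.0251, 0.2117]
orientation: [3.124, -0.314, -0.002]
contact_force: [0.2, 0.0, -0.9]
opening: 0.0104
```

```bash
python3 - <<'E'
from h import *
y=-.204;o=(.6295,-.0779)
to_tool(box2w(o,y,(-.055,.040,.085)),y)
E
```

```text
tool shift mm [1.110e+01 1.000e-01 1.267e+02] turn 0.004 tcp [ 0.573  -0.0251  0.2117] F [ 0.17  0.04 -0.9 ] open 10.4 t 7.17
```

Request:
play_rows:
  steps:
    - [3,0,17,0,0]
    - [3,0,17,0,0]
    - [2,0,17,0,0]
    - [0,0,17,0,0]
    - [0,0,17,0,0]
    - [0,0,17,0,0]
    - [0,0,10,0,0]
    - [0,0,0,0,0]

```text
t: 7.83
tool_pos: [0.5908, -0.0293, 0.1068]
orientation: [3.121, -0.314, 0.028]
contact_force: [-0.3, -0.1, -0.3]
opening: 0.0004
```

```bash
python3 - <<'E'
from h import *
y=-.204;o=(.6295,-.0779)
to_tool(box2w(o,y,(-.050,.040,.084)),y)
E
```

```text
tool shift mm [-2.7 -0.3 22.8] turn 0.004 tcp [ 0.5908 -0.0293  0.1068] F [-0.28 -0.1  -0.33] open 0.4 t 7.83
```

Request:
play_rows:
  steps:
    - [-3,0,8,0,0]
    - [-2,0,8,0,0]
    - [0,0,6,0,0]
    - [0,0,0,0,0]

```text
t: 8.17
tool_pos: [0.5883, -0.0289, 0.086]
orientation: [3.121, -0.314, 0.036]
contact_force: [0.7, 0.3, 0.0]
opening: 0.0004
```

```bash
python3 - <<'E'
from h import *
y=-.204;o=(.6295,-.0779)
to_tool(box2w(o,y,(-.019,.040,.084)),y)
E
```

```text
tool shift mm [31.2 -0.3  2.7] turn 0.004 tcp [ 0.5883 -0.0289  0.086 ] F [0.71 0.3  0.03] open 0.4 t 8.17
```

Request:
play_rows:
  steps:
    - [4,0,1,0,0]
    - [4,0,1,0,0]
    - [3,0,0,0,0]
    - [3,0,0,0,0]
    - [3,0,0,0,0]
    - [3,0,0,0,0]
    - [3,0,0,0,0]

```text
t: 8.75
tool_pos: [0.6129, -0.0337, 0.0864]
orientation: [3.121, -0.313, 0.036]
contact_force: [-1.2, 0.1, 1.0]
opening: 0.0007
```

```bash
python3 - <<'E'
from h import *
y=-.204;o=(.6295,-.0779)
to_tool(box2w(o,y,(-.019,.040,.084)),y)
E
```

```text
tool shift mm [ 6.2 -0.   2.5] turn 0.004 tcp [ 0.6129 -0.0337  0.0864] F [-1.22  0.09  0.95] open 0.7 t 8.75
```

Request:
play_rows:
  steps:
    - [2,0,0.5,0,0]
    - [2,0,0.5,0,0]
    - [2,0,0,0,0]

```text
t: 9.0
tool_pos: [0.6194, -0.0349, 0.0855]
orientation: [3.121, -0.313, 0.035]
contact_force: [-5.8, 1.0, 1.9]
opening: 0.0005
```

Request:
play_rows:
  steps:
    - [1.5,0,0,0,0]

```text
t: 9.08
tool_pos: [0.6196, -0.0349, 0.0851]
orientation: [3.121, -0.313, 0.03]
contact_force: [-6.4, 0.4, 4.8]
opening: 0.0
```

Request:
play_rows:
  steps:
    - [1.5,0,0,0,0]

```text
t: 9.17
tool_pos: [0.6196, -0.035, 0.085]
orientation: [3.121, -0.313, 0.024]
contact_force: [-7.2, 0.2, 6.8]
opening: 0.0003
```

```bash
python3 - <<'E'
from h import *
y=-.204;o=(.6295,-.0779)
to_tool(box2w(o,y,(-.0175,.040,.086)),y)
c=eyes.capture("scene");a=c["img"][80:230,150:330]
cv2.imwrite("pics/s4.png",cv2.resize(a,(720,600),interpolation=cv2.INTER_CUBIC)[:,:,::-1])
E
```

```text
tool shift mm [ 0.9 -0.  -1. ] turn 0.004 tcp [ 0.6196 -0.035   0.085 ] F [-7.23  0.24  6.83] open 0.3 t 9.17
```

The tool stopped within 1 mm of the expected end position as the force rose, so the toggle is against its stop. I back off and lift.

Request:
play_rows:
  steps:
    - [-6,0,0,0,0]
    - [-10,0,0,0,0]
    - [-10,0,-10,0,0]
    - [-10,0,-30,0,0]
    - [0,0,-35,0,0]
    - [0,0,-35,0,0]
    - [0,0,-35,0,0]
    - [0,0,0,0,0]

```text
t: 9.88
tool_pos: [0.5798, -0.027, 0.2317]
orientation: [3.121, -0.313, 0.022]
contact_force: [1.0, -1.1, 0.6]
opening: 0.0006
```

```bash
python3 - <<'E'
from h import *
y=-.204;o=(.6295,-.0779)
to_tool(box2w(o,y,(.090,.040,.240)),y)
c=eyes.capture("scene");a=c["img"][80:230,150:330]
cv2.imwrite("pics/s5.png",cv2.resize(a,(720,600),interpolation=cv2.INTER_CUBIC)[:,:,::-1])
E
```

```text
tool shift mm [149.1   0.4  -6.2] turn 0.004 tcp [ 0.5798 -0.027   0.2317] F [ 1.03 -1.08  0.58] open 0.6 t 9.88
```

View pics/s5.png

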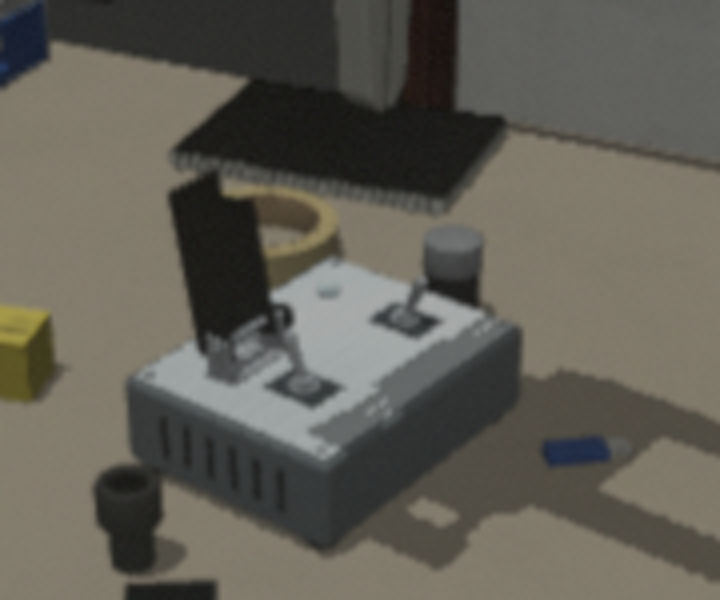

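The guarded toggle now leans to the rear at (295,360), while the plain one still leans forward. Now I go over and behind the guard.

Request:
play_rows:
  steps:
    - [25,0,-2,0,0]
    - [25,0,-2,0,0]
    - [25,0,0,0,0]
    - [25,0,0,0,0]
    - [25,0,0,0,0]
    - [25,0,0,0,0]
    - [15,0,0,0,0]
    - [0,0,0,0,0]

```text
t: 10.6
tool_pos: [0.7437, -0.0602, 0.2248]
orientation: [3.122, -0.314, 0.008]
contact_force: [-1.1, 0.3, 0.1]
opening: -0.0002
```

```bash
python3 - <<'E'
from h import *
y=-.204;o=(.6295,-.0779)
to_tool(box2w(o,y,(.090,.040,.138)),y)
E
```

```text
tool shift mm [-18.8   0.1  86.7] turn 0.004 tcp [ 0.7437 -0.0602  0.2248] F [-1.09  0.32  0.11] open -0.2 t 10.6
```

Request:
play_rows:
  steps:
    - [-4,0,15,0,0]
    - [-4,0,15,0,0]
    - [0,0,15,0,0]
    - [0,0,15,0,0]
    - [0,0,15,0,0]
    - [0,0,8,0,0]
    - [0,0,0,0,0]

```text
t: 11.18
tool_pos: [0.7306, -0.058, 0.129]
orientation: [3.123, -0.314, -0.007]
contact_force: [0.0, -0.2, -0.2]
opening: 0.0005
```

```bash
python3 - <<'E'
from h import *
y=-.204;o=(.6295,-.0779)
to_tool(box2w(o,y,(.0625,.040,.140)),y)
E
```

```text
tool shift mm [-32.5  -0.1 -10.8] turn 0.004 tcp [ 0.7306 -0.058   0.129 ] F [ 0.03 -0.24 -0.21] open 0.5 t 11.18
```

Request:
play_rows:
  steps:
    - [-7,0,-4,0,0]
    - [-7,0,-4,0,0]
    - [-6,0,0,0,0]
    - [-4,0,0,0,0]
    - [-4,0,0,0,0]
    - [-4,0,0,0,0]
    - [-4,0,0,0,0]
    - [-4,0,0,0,0]

```text
t: 11.85
tool_pos: [0.6887, -0.0494, 0.143]
orientation: [3.122, -0.314, 0.005]
contact_force: [-0.5, -0.9, 1.3]
opening: 0.0007
```

Request:
play_rows:
  steps:
    - [-4,0,0,0,0]
    - [-4,0,0,0,0]
    - [-4,0,0,0,0]
    - [-4,0,0,0,0]

```text
t: 12.18
tool_pos: [0.6715, -0.0459, 0.1433]
orientation: [3.122, -0.313, 0.006]
contact_force: [-0.2, -0.2, 0.1]
opening: 0.0008
```

```bash
python3 - <<'E'
from h import *
y=-.204;o=(.6295,-.0779)
to_tool(box2w(o,y,(.033,.040,.140)),y)
E
```

```text
tool shift mm [-1.7 -0.2  3.3] turn 0.004 tcp [ 0.6715 -0.0459  0.1433] F [-0.21 -0.2   0.12] open 0.8 t 12.18
```

Request:
play_rows:
  steps:
    - [-4,0,0,0,0]
    - [-4,0,0,0,0]
    - [-4,0,0,0,0]
    - [-2,0,0,0,0]
    - [0,0,0,0,0]
    - [0,0,0,0,0]
    - [0,0,0,0,0]
    - [0,0,0,0,0]

```text
t: 12.85
tool_pos: [0.6551, -0.0425, 0.1427]
orientation: [3.122, -0.313, 0.003]
contact_force: [-0.0, -0.7, 0.4]
opening: 0.0008
```

Request:
play_rows:
  steps:
    - [10,0,0,0,0]
    - [10,0,-20,0,0]
    - [0,0,-30,0,0]
    - [0,0,-30,0,0]
    - [0,0,-30,0,0]
    - [0,0,0,0,0]
    - [0,0,0,0,0]
    - [0,0,0,0,0]

```text
t: 13.52
tool_pos: [0.6757, -0.0465, 0.2547]
orientation: [3.123, -0.314, -0.003]
contact_force: [0.2, -0.1, 0.2]
opening: 0.0004
```

```bash
python3 - <<'E'
from h import *
y=-.204;o=(.6295,-.0779)
to_tool(box2w(o,y,(.033,.040,.140)),y)
c=eyes.capture("scene");a=c["img"][80:230,150:330]
cv2.imwrite("pics/s6.png",cv2.resize(a,(720,600),interpolation=cv2.INTER_CUBIC)[:,:,::-1])
E
```

```text
tool shift mm [ -5.7  -0.3 114.7] turn 0.004 tcp [ 0.6757 -0.0465  0.2547] F [ 0.24 -0.12  0.16] open 0.4 t 13.52
```

View pics/s6.png

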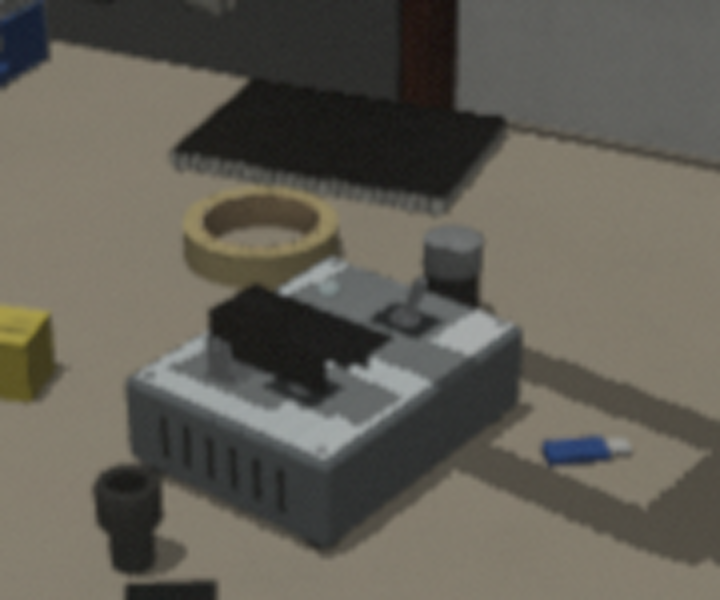

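The guard is shut over the switch and the plain toggle still leans forward. One quick comparison with the first picture, then I hand in.

```bash
python3 - <<'E'
from h import *
import pickle
C=pickle.load(open("c0.pkl","rb"))["scene"]["img"]; D=eyes.capture("scene")["img"]
for n,(u0,v0,u1,v1) in dict(box=(184,168,232,208),eyepiece=(172,194,192,224),can=(254,136,272,158),usb=(284,186,309,198),ptog=(240,148,262,164),guard=(198,148,250,184)).items():
    r=cv2.matchTemplate(D[v0-6:v1+6,u0-6:u1+6],C[v0:v1,u0:u1],cv2.TM_CCOEFF_NORMED);_,m,_,l=cv2.minMaxLoc(r);print(n,round(m,3),l[0]-6,l[1]-6)
print(arm.sense()["contact_force"]); arm.close_job()
E
```

```text
box 0.963 0 0
eyepiece 0.999 0 0
can 0.87 0 0
usb 0.976 0 0
ptog 0.913 0 0
guard 0.918 0 0
[ 0.10892187  0.14005974 -0.16083215]
the job is handed in; nothing more can be done
```

The lamp supply is switched on and the guard is shut over the toggle again; I handed the job in at about 13.6 s.

- **Lifting the guard:** I did not use a single fingertip. The moves keep the tool pointing straight down, so a finger can't hook under the lip. I held the guard's sides lightly between both fingertips (3 N grip), swung it back and let it go standing open.
- **Toggle:** I pushed it to the rear with the shut fingertips until it met its stop. The tool force peaked at about 7 N sideways and 7 N upward there, because I pressed on for two small steps after it arrived. That is more than the 1.5 N the toggle needs. A picture taken before shutting the guard showed it leaning to the rear.
- **Shutting the guard:** I nudged it forward from behind until it dropped shut by itself.

**Last checks:**
- The final picture shows the guard shut, the plain toggle still leaning forward and the arm clear of everything.
- Compared with the first picture, the box, eyepiece, can, USB stick, plain toggle and guard all showed zero whole-pixel shift. The match was weaker for the can (0.87), plain toggle (0.91) and guard (0.92), probably because the arm's shadow changed.
- The toggle's final position under the shut guard can't be seen, so it rests on that earlier picture.
- No check failed.

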